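# Fetch the oil filter from behind the spray cans

## Task

The white oil filter is boxed in behind three spray cans in the grey stock tray. First clear all three cans to the black rubber mat, standing, then fetch the filter and stand it in the round steel parts dish, and after that put each can back, standing fully on the pad of its own colour. Keep the cans and the filter upright all the while.

Things in the scene. Friction and masses are not known exactly. Their poses are not given: they have to be found in the camera images.
- can_red_center (a point): The red spray can (red body with a white band, red cap), loose, 0.15 to 0.3 kg, standing upright at the start on the red pad: body 45 mm in diameter and 98 mm high, then a shoulder and a cap 33 mm in diameter, 130 mm high in all. The point is on its axis half-way up, 65 mm above its underside; z points up its axis.
- can_blue_center (a point): The blue spray can (blue body with a white band, blue cap), loose, 0.15 to 0.3 kg, standing upright at the start on the blue pad: body 45 mm in diameter and 98 mm high, then a shoulder and a cap 33 mm in diameter, 130 mm high in all. The point is on its axis half-way up, 65 mm above its underside; z points up its axis.
- can_yellow_center (a point): The yellow spray can (yellow body with a white band, yellow cap), loose, 0.15 to 0.3 kg, standing upright at the start on the yellow pad: body 45 mm in diameter and 98 mm high, then a shoulder and a cap 33 mm in diameter, 130 mm high in all. The point is on its axis half-way up, 65 mm above its underside; z points up its axis.
- filter_center (a point): The white oil filter, a plain upright cylinder 58 mm in diameter and 60 mm high with a dark round mark on top, loose, 0.18 to 0.35 kg. It stands on the grey tray between the cans and the tray's back wall, about 20 mm from each can and 12 mm from the wall. The point is its centre, 30 mm above its underside; z points up its axis.
- pad_red: The red round pad, home of the red can: a fixed flat disc 72 mm in diameter and 3 mm thick, fixed to the floor of the grey tray. Origin: centre of its underside; its top is 3 mm higher. Which of the three places it has (nearest the robot, left or right of the filter) varies.
- pad_blue: The blue round pad, home of the blue can: a fixed flat disc 72 mm in diameter and 3 mm thick, fixed to the floor of the grey tray. Origin: centre of its underside; its top is 3 mm higher. Which of the three places it has (nearest the robot, left or right of the filter) varies.
- pad_yellow: The yellow round pad, home of the yellow can: a fixed flat disc 72 mm in diameter and 3 mm thick, fixed to the floor of the grey tray. Origin: centre of its underside; its top is 3 mm higher. Which of the three places it has (nearest the robot, left or right of the filter) varies.
- tray: The fixed grey steel stock tray: floor 6 mm thick, 172 (x) by 240 (y) mm; back wall 36 mm high at its +x edge, rims 12 mm high at its y edges, open towards the robot. Origin: underside, 80 mm from the open edge; x points to the back wall. The filter starts near (45, 0) mm, pads at (-30, 0), (20, 72), (20, -72). Two loose steel sockets 28 mm high stand in the back corners.
- mat: The black rubber mat lying flat on the bench, fixed, 270 mm along its x, 110 mm along its y, 4 mm thick; left or right of the tray. Origin: centre of its underside. It has room for the three cans in a row along its x.
- dish: The round steel parts dish, fixed to the bench, on the other side of the tray from the mat: 110 mm in outer diameter at the rim, 16 mm high, flat inner floor about 98 mm in diameter and 4 mm above the bench. Origin: centre of its underside. Gripping the filter above its middle keeps the fingers above the dish's rim.

How it is judged:
By the outcome, as a careful person would: the job done as asked, in the order asked, and still so for the second after the job is handed in, with the robot touching nothing.
It also fails if it takes over 128 s, if anything falls off the work surface, if the arm or the gripper's body presses on something with over 40 N, if the wrist force passes 120 N, or if a joint passes its speed limit or range.

## Robot

A 6-joint arm with a two-finger parallel gripper is mounted at the origin on the work surface. World frame = base frame: x ahead of the robot, y to its left, z up, the work surface at z = 0. Lengths are in m, angles in rad, forces in N, time in s.
With the tool pointing down it reaches from about 0.35 to 0.975 m from the base axis. Payload 4.9 kg.
Tool frame: the origin (TCP) lies where the fingers leave the gripper's body, on its centre line; the fingertips stand 73 mm ahead of it and the grasp point (between the pads) lies 54 mm ahead of it; z points along the fingers, y is the direction in which the jaws open and shut (so a half turn about z gives the same grasp; the last joint's range is limited). The gripper opens to 85 mm and grips with 20 to 120 N. Pads are 22 mm wide; open, the fingers measure 114 mm over their backs; the gripper's body (76 mm by 85 mm) begins 54 mm behind the grasp point. The pads swing forward as they close: fully open they stand 13 mm farther back than shut.
Start: joints at [-1.299, 0.053, 1.613, -0, 1.476, -0.119], TCP at [0.238, -0.578, 0.304] pointing down, gripper open.
Joint ranges: [-3.01, 3.01], [-1.01, 2.22], [0.06, 2.58], [-1.02, 4.17], [0.09, 2.62], [-3.14, 3.14]. Speed limits (rad/s): [2.57, 2.57, 3.14, 3.14, 3.14, 3.14].

## Interface

Orientations are given as a rotation vector (axis times angle).
In Python, from station import monitor, vision, workorder gives the robot as it stands.
- The arm moves only by the tool arm_command, never from a script. Its argument "rows" is text: rows parted by semicolons, each of 6 numbers parted by spaces: the shift along the world's x, y, z in mm, then the turn, a rotation vector about the world's x, y, z in degrees. In form: tx ty tz wx wy wz; .... A call has 1 to 12 rows; each row is the pose to reach, as a shift and turn from the pose measured when the call began; what a row does not reach only later rows make up. A row lasts 1/8 s, in which the tool goes at most 62.5 mm and 10.7 degrees, less where a joint would pass 70% of its speed; a pose out of reach is approached as far as the arm can. A call with a gripper value outside its range is refused whole. "jaw" is the opening, from 0 (shut) to 1 (fully open), set as the call begins (left out, the last holds). The fingers move at their own pace and stop on an object; "squeeze" is the grip in N (left out, the last holds). Time passes only in rows, so rows that repeat a pose let the fingers close. It gives the time, the measured TCP pose, the force and the opening at its end, in the units of the state.
- monitor.get_obs(): the state, without advancing time (a new reading comes with each control period).
- vision.get_image(name): name is "side" or "top"; returns a dict with "frame" (384x512x3 uint8, red, green, blue), "vfov" (degrees; the focal length in pixels is half the picture's height over the tangent of half this angle, whatever the lens; pixels are square), "cx", "cy" (the principal point, pixels), "R" (3x3) and "t" (3): a world point X has camera coordinates R X + t. Camera axes: x right, y down, z forward; pixel columns grow to the right and rows downward; lengths in m; the calibration is good to about 2 mm. A picture is of the moment at which its call begins. There is no depth.
- workorder.finish_job(): hands the job in, once; it reports no verdict.
The state is a dict: "t": time; "q": joint angles; "dq": joint speeds; "effort": joint torques, N m; "tool_pos": TCP position; "tool_rot": TCP orientation; "contact_force": force on the tool from outside, world axes, zero at the start; "wrist_torque": the same for the moment, N m; "opening": finger opening in m.
Only numpy, scipy, OpenCV 4.12 (cv2) and the standard library are available. Lean on these libraries where they do the work, as an engineer would, in place of code of your own. Each camera call takes 0.05 s, during which the arm holds its last target. There are 200 camera calls.

## Working session

There is one attempt and no reset: what is moved stays moved. The work goes in short steps, Python scripts to look and compute and a tool call to move; the robot and the scene stay as the last step left them, time stands still between calls to the robot, and variables do not carry over. Pictures are saved under pics/ and viewed, about 12 in all and at most 16, crops included, and the job is handed in when it is done.

Besides the shell and the picture viewer there is one more tool, called as name(argument=value, ...) on one line, values as JSON. arm_command: Moves the arm, as the interface text tells. Its arguments: {"type":"object","properties":{"rows":{"type":"string"},"jaw":{"type":"number"},"squeeze":{"type":"number"}},"required":["rows"]}

```bash
mkdir -p pics; ls
python3 - <<'E'
from station import monitor, vision
import cv2, numpy as np
o=monitor.get_obs()
print({k:np.round(v,3) for k,v in o.items()})
for n in("top","side"):
    d=vision.get_image(n); cv2.imwrite(f"pics/{n}0.png",d["frame"][:,:,::-1]); print(n,d["vfov"],d["cx"],d["cy"],np.round(d["R"],4).tolist(),d["t"], "C",-d["R"].T@d["t"])
E
```

```text
pics
{'t': np.float64(0.0), 'q': array([-1.299,  0.053,  1.614, -0.   ,  1.476, -0.119]), 'dq': array([ 0.002,  0.001,  0.001,  0.   ,  0.   , -0.002]), 'effort': array([-0.0000e+00, -3.9368e+01, -3.7017e+01, -0.0000e+00,  7.0000e-03,
       -0.0000e+00]), 'tool_pos': array([ 0.238, -0.577,  0.303]), 'tool_rot': array([-3.08, -0.61,  0.  ]), 'contact_force': array([-0.163,  0.297, -0.195]), 'wrist_torque': array([ 0.052, -0.005, -0.022]), 'opening': np.float64(0.086)}
top 54.68028584872276 254.954916492382 192.8060646765554 [[0.0026, -0.9994, 0.034], [-0.9916, -0.007, -0.129], [0.1292, -0.0333, -0.9911]] [-0.01984217  0.58049102  0.8677514 ] C [0.46358148 0.01315376 0.93556144]
side 54.1999058793042 259.58836436495557 194.12756826641456 [[-0.9987, -0.0503, 0.0083], [-0.0425, 0.7313, -0.6807], [0.0281, -0.6802, -0.7325]] [0.56292012 0.06048338 0.9576129 ] C [0.53782762 0.63544806 0.73790716]
```

View pics/top0.png

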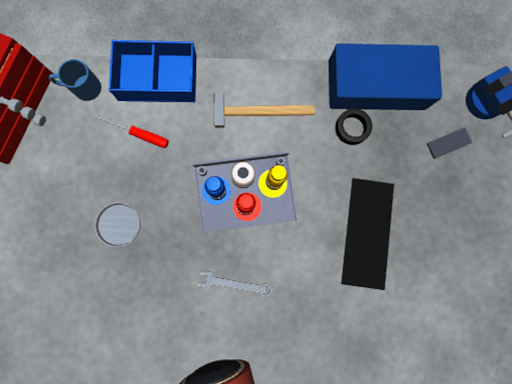

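View pics/side0.png

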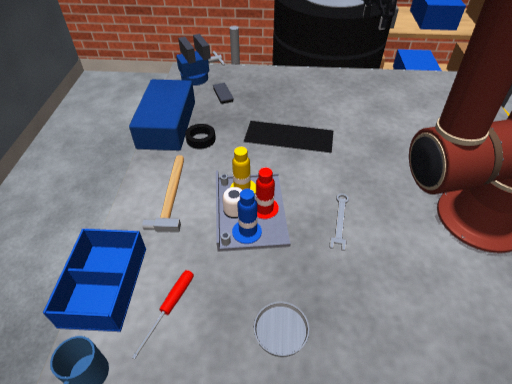

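```bash
python3 - <<'E'
import cv2, numpy as np
a=cv2.imread("pics/top0.png")[145:240,185:305]; b=cv2.imread("pics/side0.png")[140:255,205:300]
a=cv2.resize(a,None,fx=4,fy=4,interpolation=cv2.INTER_CUBIC); b=cv2.resize(b,None,fx=3.3,fy=3.3,interpolation=cv2.INTER_CUBIC)
c=np.zeros((400,800,3),np.uint8); c[:380,:480]=a; h,w=b.shape[:2]; c[:h,482:482+w]=b[:, :318]
cv2.imwrite("pics/crop0.png",c)
E
cat > h.py <<'E'
import cv2, numpy as np
from station import monitor, vision
def shot(n,save=None):
    d=vision.get_image(n); d["f"]=192/np.tan(np.radians(d["vfov"]/2))
    if save: cv2.imwrite(save,d["frame"][:,:,::-1])
    d["hsv"]=cv2.cvtColor(d["frame"],cv2.COLOR_RGB2HSV); return d
def ray(d,uv,z):
    uv=np.atleast_2d(uv).astype(float)
    v=np.c_[(uv[:,0]-d["cx"])/d["f"],(uv[:,1]-d["cy"])/d["f"],np.ones(len(uv))]@d["R"]
    C=-d["R"].T@d["t"]; return 1000*(C+v*((z/1000-C[2])/v[:,2])[:,None])[:,:2]
def proj(d,X):
    c=np.atleast_2d(X)/1000@d["R"].T+d["t"]; return c[:,:2]/c[:,2:]*d["f"]+[d["cx"],d["cy"]]
def mask(d,col,box=None):
    h,s,v=[d["hsv"][...,i].astype(int) for i in range(3)]
    m={"red":((h<8)|(h>172))&(s>150)&(v>70),"blue":(h>100)&(h<125)&(s>150)&(v>60),"yellow":(h>22)&(h<36)&(s>150)&(v>70)}[col]
    if box: 
        k=np.zeros_like(m); k[box[1]:box[3],box[0]:box[2]]=1; m=m&k
    return m
E
python3 - <<'E'
from h import *
T=shot("top");S=shot("side")
bt=(185,145,305,240);bs=(205,140,300,255)
print("tool base mask")
for c in("red","blue","yellow"):
  for n,d,b in(("top",T,bt),("side",S,bs)):
    m=mask(d,c,b); ys,xs=np.nonzero(m)
    # hull of pad points cast on z=9: far extremes
    print(c,n,m.sum(),xs.min(),xs.max(),ys.min(),ys.max())
    P=ray(d,np.c_[xs,ys],9)
    print("  pad-plane ext x",P[:,0].min().round(),P[:,0].max().round(),"y",P[:,1].min().round(),P[:,1].max().round())
# mat, dish
g=T["frame"].max(2)<40; k=np.zeros_like(g);k[170:300,330:405]=1
cn,_=cv2.findContours((g&k).astype(np.uint8),0,1); cn=max(cn,key=cv2.contourArea)
r=cv2.minAreaRect(cn); print("mat",r); B=ray(T,cv2.boxPoints(r),4); print(B.round(1).tolist(),B.mean(0))
gray=cv2.cvtColor(T["frame"],cv2.COLOR_RGB2GRAY)
print(gray[225,85:150].tolist()); print(gray[190:255,118].tolist())
E
```

```text
tool base mask
red top 585 233 260 193 220
  pad-plane ext x 516.0 584.0 y -31.0 37.0
red side 769 256 278 168 218
  pad-plane ext x 516.0 578.0 y -144.0 40.0
blue top 577 202 230 177 204
  pad-plane ext x 555.0 624.0 y 45.0 115.0
blue side 953 232 261 189 243
  pad-plane ext x 556.0 627.0 y -59.0 118.0
yellow top 589 259 286 165 196
  pad-plane ext x 576.0 656.0 y -97.0 -28.0
yellow side 366 231 255 147 192
  pad-plane ext x 578.0 651.0 y -232.0 -48.0
mat ((367.9698486328125, 233.78628540039062), (42.816078186035156, 106.88316345214844), 6.009006023406982)
[[357.5, -231.7], [624.1, -268.1], [613.3, -378.3], [346.5, -337.8]] [ 485.36138103 -303.97879023]
[140, 141, 139, 137, 136, 137, 138, 140, 143, 158, 139, 92, 80, 136, 167, 164, 163, 165, 162, 163, 162, 164, 163, 164, 161, 164, 163, 164, 165, 163, 163, 164, 163, 162, 164, 163, 161, 164, 163, 164, 164, 161, 163, 162, 162, 164, 162, 163, 164, 162, 163, 164, 165, 164, 122, 113, 140, 141, 143, 143, 142, 141, 138, 138, 140]
[141, 141, 145, 147, 147, 145, 144, 143, 141, 142, 145, 148, 164, 97, 94, 153, 166, 163, 164, 164, 163, 164, 161, 161, 163, 164, 169, 167, 167, 163, 164, 163, 163, 165, 168, 162, 164, 165, 165, 168, 169, 168, 166, 164, 164, 165, 165, 166, 171, 167, 167, 168, 166, 166, 148, 129, 142, 136, 128, 131, 134, 136, 137, 138, 139]
```

View pics/crop0.png

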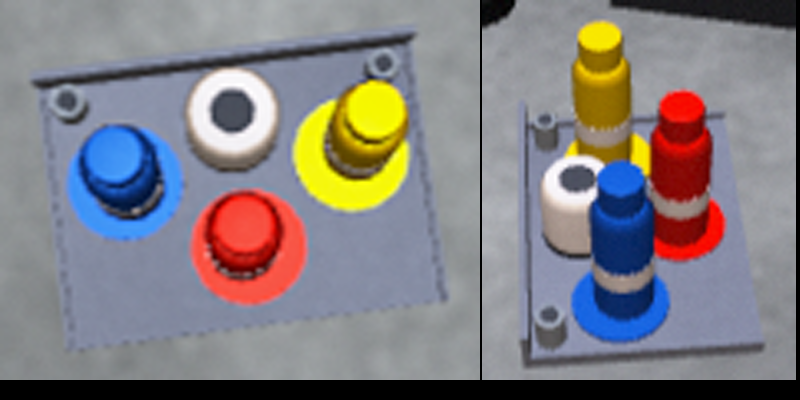

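Run:
```python
from h import *
from scipy.optimize import least_squares
T=shot("top");S=shot("side")
for c,z in(("red",0),("blue",0),("yellow",0)):
  for n,d,b in(("top",T,(185,145,305,240)),("side",S,(205,140,300,255))):
    m=mask(d,c,b); ys,xs=np.nonzero(m); P=ray(d,np.c_[xs,ys],9)
    cn,_=cv2.findContours(m.astype(np.uint8),0,1); cn=max(cn,key=cv2.contourArea)[:,0]
    Q=ray(d,cn,9); x0={"red":(549,2),"blue":(589,80),"yellow":(612,-62)}[c]
    Q=Q[np.hypot(*(Q-x0).T)<44]
    r=least_squares(lambda p:np.hypot(*(Q-p[:2]).T)-p[2],[*x0,35],loss="cauchy",f_scale=1).x
    print(c,n,"pad",r.round(1))
cap={"red":(246,197.7),"blue":(213,183.3),"yellow":(278,170.7)}
for c,p in cap.items():
    a=ray(T,p,139)[0]; print(c,"cap",a.round(1), "side cap px", proj(S,[*a,139]).round(1))
print("filter",ray(T,(243,172.3),66),"side:",proj(S,[*ray(T,(243,172.3),66)[0],66]), "from crop side",(482,0))
sm=((575-482)/3.3+205-.3,178/3.3+140-.3); print("filter via side",sm,ray(S,sm,66))
for k,p in {"red":(683,105),"blue":(621,174),"yellow":(601,34)}.items():
    q=((p[0]-482)/3.3+205-.3,p[1]/3.3+140-.3); print(k,"side",ray(S,q,139).round(1))
# dish
for n,d,b in(("top",T,(85,190,150,260)),("side",S,(240,290,325,370))):
    g=cv2.cvtColor(d["frame"],cv2.COLOR_RGB2GRAY)[b[1]:b[3],b[0]:b[2]]
    e=cv2.Canny(g,60,150); ys,xs=np.nonzero(e); h=cv2.convexHull(np.c_[xs,ys].astype(np.int32))
    Q=ray(d,h[:,0]+[b[0],b[1]],16); print("dish",n,cv2.minEnclosingCircle(Q.astype(np.float32)))
m=(S["frame"].max(2)<40); k=np.zeros_like(m);k[115:160,235:345]=1
cn,_=cv2.findContours((m&k).astype(np.uint8),0,1); cn=max(cn,key=cv2.contourArea)
q=cv2.approxPolyDP(cn,5,True)[:,0]; print("mat side",ray(S,q,4).round(1).tolist())
```

```text
red top pad [550.3   2.6  34. ]
red side pad [ -9684.6 139644.1 140043.4]
blue top pad [590.1  80.6  34.4]
blue side pad [-112505.5  444821.3  458922. ]
yellow top pad [610.  -62.2  34.4]
yellow side pad [623.7 -63.6  39.3]
red cap [556.6   5.7] side cap px [[263.  170.9]]
blue cap [587.5  77.2] side cap px [[247.4 192.9]]
yellow cap [616.5 -63.9] side cap px [[239.8 150.3]]
filter [[625.88156437  12.47377875]] side: [[234.16672279 193.34278275]] from crop side (482, 0)
filter via side (232.88181818181818, 193.63939393939393) [[628.92114417  13.64446911]]
red side [[550.5   7.3]]
blue side [[589.   75.8]]
yellow side [[614.2 -65.2]]
dish top ((503.5183410644531, 316.3643493652344), 56.650718688964844)
dish side ((503.80712890625, 322.73455810546875), 57.49905776977539)
mat side [[625.4, -270.8], [364.2, -234.6], [350.3, -332.6], [610.3, -369.5]]
```

arm_command(rows="315 583 0 0 0 -14;315 583 0 0 0 -14;315 583 0 0 0 -14;315 583 0 0 0 -14;315 583 0 0 0 -14;315 583 0 0 0 -14;315 583 0 0 0 -14;315 583 0 0 0 -14;315 583 0 0 0 -14;315 583 0 0 0 -14;315 583 0 0 0 -14;315 583 0 0 0 -14", jaw=1, squeeze=40)

```text
t: 1.8
tool_pos: [0.5536, 0.0074, 0.3033]
tool_rot: [-3.132, -0.236, 0.001]
contact_force: [0.1, -1.5, -0.1]
opening: 0.0853
```

arm_command(rows="0 -1 -50 0 0 0;0 -1 -90 0 0 0;0 -1 -120 0 0 0;0 -1 -140 0 0 0;0 -1 -150 0 0 0;0 -1 -150 0 0 0")

```text
t: 2.55
tool_pos: [0.5536, 0.0061, 0.1533]
tool_rot: [-3.132, -0.235, 0.001]
contact_force: [0.3, -0.0, 0.2]
opening: 0.0854
```

arm_command(rows="0 0 0 0 0 0;0 0 0 0 0 0;0 0 0 0 0 0;0 0 0 0 0 0;0 0 0 0 0 0;0 0 0 0 0 0", jaw=0)

```text
t: 3.3
tool_pos: [0.5544, 0.0062, 0.1547]
tool_rot: [-3.132, -0.236, -0.003]
contact_force: [-1.0, 1.6, 5.1]
opening: 0.0433
```

Run:
```python
from h import *
S=shot("side"); cv2.imwrite("pics/g1.png",cv2.resize(S["frame"][60:260,180:330,::-1],None,fx=3,fy=3))
o=monitor.get_obs(); print(o["opening"],o["tool_pos"],o["contact_force"])
```

```text
0.04386097868361359 [0.55440991 0.00625097 0.15470522] [-0.93521292  0.77723478  5.78838178]
```

View pics/g1.png

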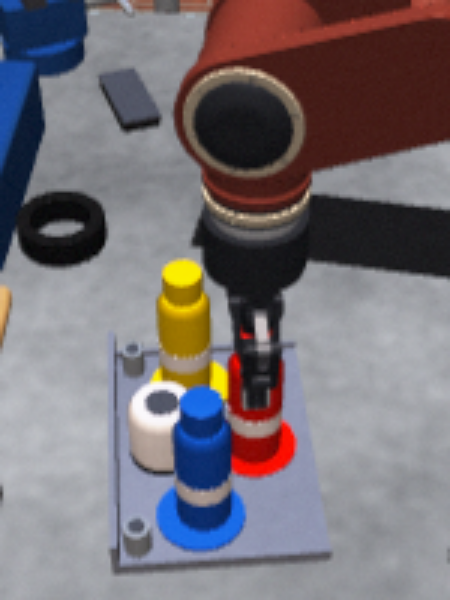

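arm_command(rows="0 0 10 0 0 0;0 0 40 0 0 0;0 0 80 0 0 0;0 0 120 0 0 0;0 0 150 0 0 0;-5 -25 155 0 0 0;-15 -70 155 0 0 0;-25 -115 155 0 0 0;-36 -165 155 0 0 0;-47 -215 155 0 0 0;-57 -262 155 0 0 0;-64 -292 155 0 0 0")

```text
t: 4.85
tool_pos: [0.4893, -0.2876, 0.3092]
tool_rot: [-3.132, -0.233, -0.001]
contact_force: [-0.4, 0.4, -2.0]
opening: 0.0436
```

arm_command(rows="-4 -17 0 0 0 0;-4 -17 -40 0 0 0;-4 -17 -80 0 0 0;-4 -17 -115 0 0 0;-4 -17 -138 0 0 0;-4 -17 -150 0 0 0;-4 -17 -155 0 0 0;-4 -17 -158 0 0 0;-4 -17 -158 0 0 0")

```text
t: 5.98
tool_pos: [0.4857, -0.3049, 0.1521]
tool_rot: [-3.133, -0.233, -0.002]
contact_force: [-0.1, 0.0, -0.9]
opening: 0.0435
```

Run:
```python
from h import *
o=monitor.get_obs(); print(o["opening"],o["tool_pos"],o["contact_force"])
S=shot("side"); cv2.imwrite("pics/g2.png",cv2.resize(S["frame"][20:200,180:360,::-1],None,fx=3,fy=3))
```

```text
0.0434899812188217 [ 0.48570601 -0.30489729  0.15206514] [-0.10615586  0.00688176 -0.89349398]
```

View pics/g2.png

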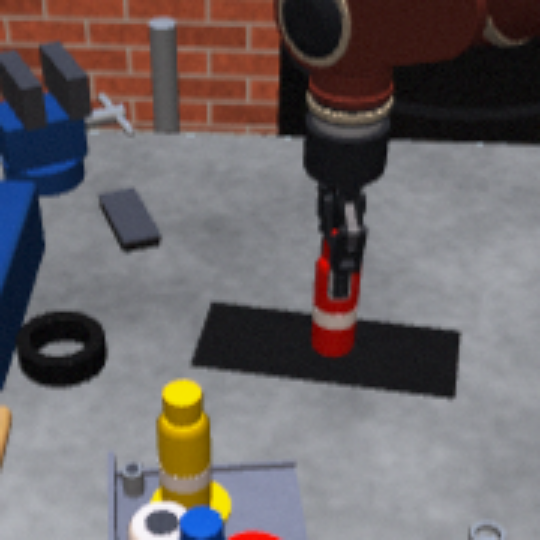

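arm_command(rows="0 0 -1 0 0 0;0 0 -1.5 0 0 0;0 0 -1.5 0 0 0")

```text
t: 6.4
tool_pos: [0.4857, -0.305, 0.1507]
tool_rot: [-3.133, -0.233, -0.003]
contact_force: [0.6, 0.8, -2.7]
opening: 0.0433
```

arm_command(rows="0 0 -1 0 0 0;0 0 -1.5 0 0 0;0 0 -1.5 0 0 0")

```text
t: 6.78
tool_pos: [0.4859, -0.305, 0.1498]
tool_rot: [3.133, 0.233, 0.003]
contact_force: [-0.8, 1.8, 2.5]
opening: 0.0435
```

arm_command(rows="0 0 0 0 0 0;0 0 0 0 0 0;0 0 0 0 0 0;0 0 20 0 0 0;0 0 70 0 0 0;0 0 120 0 0 0;0 0 152 0 0 0;25 48 152 0 0 0;50 95 152 0 0 0;75 140 152 0 0 0;102 190 152 0 0 0;122 228 152 0 0 0", jaw=1)

```text
t: 8.28
tool_pos: [0.6088, -0.075, 0.3037]
tool_rot: [3.132, 0.235, 0.007]
contact_force: [0.3, -0.7, 0.6]
opening: 0.0851
```

Run:
```python
from h import *
o=monitor.get_obs(); print(o["opening"],o["tool_pos"],o["contact_force"])
S=shot("side"); cv2.imwrite("pics/g3.png",cv2.resize(S["frame"][60:260,180:360,::-1],None,fx=2.5,fy=2.5))
```

```text
0.08514692168222662 [ 0.60883567 -0.07497164  0.30373386] [ 0.31774515 -0.69210204  0.63178111]
```

View pics/g3.png

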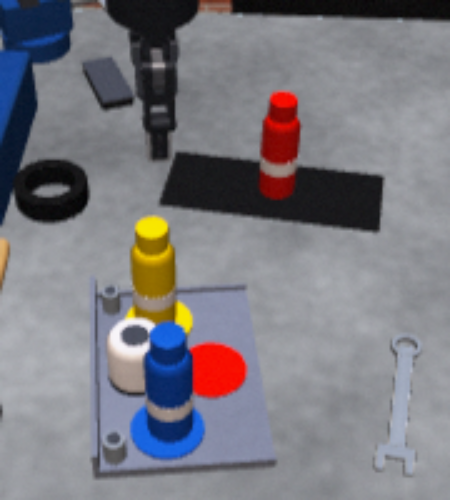

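arm_command(rows="6 10 -10 0 0 0;6 10 -55 0 0 0;6 10 -100 0 0 0;6 10 -130 0 0 0;6 10 -145 0 0 0;6 10 -150 0 0 0;6 10 -150 0 0 0")

```text
t: 9.2
tool_pos: [0.6168, -0.0616, 0.1548]
tool_rot: [-3.13, -0.239, -0.012]
contact_force: [-0.1, -0.1, 0.2]
opening: 0.0854
```

arm_command(rows="0 0 0 0 0 0;0 0 0 0 0 0;0 0 0 0 0 0;0 0 0 0 0 0;0 0 0 0 0 0;0 0 10 0 0 0;0 0 40 0 0 0;0 0 80 0 0 0;0 0 120 0 0 0;0 0 150 0 0 0;0 0 155 0 0 0;0 0 155 0 0 0", jaw=0)

```text
t: 10.7
tool_pos: [0.6163, -0.0614, 0.3084]
tool_rot: [-3.129, -0.239, -0.009]
contact_force: [-0.2, 0.9, -2.8]
opening: 0.0436
```

arm_command(rows="-4 -20 0 0 0 0;-12 -65 0 0 0 0;-20 -110 0 0 0 0;-29 -160 0 0 0 0;-38 -210 0 0 0 0;-45 -245 0 0 0 0;-46 -254 -5 0 0 0;-46 -254 -45 0 0 0;-46 -254 -85 0 0 0;-46 -254 -120 0 0 0;-46 -254 -145 0 0 0;-46 -254 -153 0 0 0")

```text
t: 12.2
tool_pos: [0.5686, -0.3139, 0.1514]
tool_rot: [-3.125, -0.24, -0.001]
contact_force: [-0.2, 0.4, -2.2]
opening: 0.0434
```

arm_command(rows="0 0 -1 0 0 0;0 0 -2 0 0 0;0 0 -3 0 0 0;0 0 -3 0 0 0")

```text
t: 12.7
tool_pos: [0.5694, -0.3142, 0.1512]
tool_rot: [-3.126, -0.24, -0.004]
contact_force: [-2.9, 1.2, 6.7]
opening: 0.0437
```

arm_command(rows="0 0 0 0 0 0;0 0 0 0 0 0;0 0 0 0 0 0;0 0 20 0 0 0;0 0 70 0 0 0;0 0 120 0 0 0;1 10 150 0 0 0;3 65 150 0 0 0;6 125 150 0 0 0;9 185 150 0 0 0;12 245 150 0 0 0;15 305 150 0 0 0", jaw=1)

```text
t: 14.2
tool_pos: [0.5844, -0.0073, 0.3031]
tool_rot: [-3.126, -0.24, -0.008]
contact_force: [1.3, 0.7, -0.2]
opening: 0.0855
```

arm_command(rows="2 50 0 0 0 0;4 85 0 0 0 0;4 87 -5 0 0 0;4 87 -10 0 0 0;4 87 -10 0 0 0")

```text
t: 14.82
tool_pos: [0.5881, 0.0785, 0.2925]
tool_rot: [-3.127, -0.237, -0.006]
contact_force: [0.5, 0.6, -0.6]
opening: 0.0854
```

arm_command(rows="0 -1 -40 0 0 0;0 -1 -85 0 0 0;0 -1 -115 0 0 0;0 -1 -132 0 0 0;0 -1 -138 0 0 0;0 -1 -138 0 0 0")

```text
t: 15.58
tool_pos: [0.5887, 0.0773, 0.1554]
tool_rot: [-3.127, -0.237, -0.008]
contact_force: [-0.1, -0.8, 0.5]
opening: 0.0854
```

arm_command(rows="0 0 0 0 0 0;0 0 0 0 0 0;0 0 0 0 0 0;0 0 0 0 0 0;0 0 0 0 0 0;0 0 10 0 0 0;0 0 40 0 0 0;0 0 80 0 0 0;0 0 120 0 0 0;0 0 150 0 0 0;0 0 155 0 0 0;0 0 155 0 0 0", jaw=0)

```text
t: 17.08
tool_pos: [0.5882, 0.0772, 0.3089]
tool_rot: [-3.127, -0.237, -0.005]
contact_force: [0.4, 0.2, -2.8]
opening: 0.0439
```

Run:
```python
from h import *
S=shot("side"); T=shot("top"); 
a=cv2.resize(S["frame"][20:260,180:360,::-1],None,fx=2,fy=2);b=cv2.resize(T["frame"][100:340,190:410,::-1],None,fx=2,fy=2)
cv2.imwrite("pics/g4.png",np.hstack([a,b]))
```

```text
(no output)
```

View pics/g4.png

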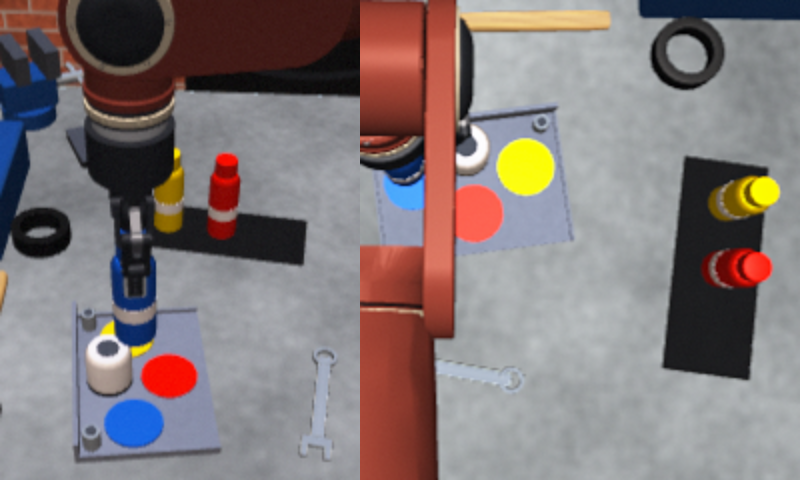

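arm_command(rows="-10 -20 0 0 0 0;-30 -60 0 0 0 0;-53 -105 0 0 0 0;-76 -150 0 0 0 0;-99 -195 0 0 0 0;-121 -240 0 0 0 0;-144 -285 0 0 0 0;-165 -327 0 0 0 0;-180 -356 0 0 0 0;-186 -368 0 0 0 0;-186 -368 -5 0 0 0;-186 -368 -30 0 0 0")

```text
t: 18.68
tool_pos: [0.4026, -0.2906, 0.2786]
tool_rot: [-3.129, -0.238, -0.006]
contact_force: [-0.1, 0.3, -2.6]
opening: 0.0434
```

arm_command(rows="0 0 -40 0 0 0;0 0 -80 0 0 0;0 0 -107 0 0 0;0 0 -120 0 0 0;0 0 -124 0 0 0;0 0 -126 0 0 0;0 0 -127 0 0 0;0 0 -127 0 0 0")

```text
t: 19.68
tool_pos: [0.403, -0.291, 0.1525]
tool_rot: [-3.13, -0.238, -0.007]
contact_force: [0.2, 0.2, -3.0]
opening: 0.0433
```

arm_command(rows="0 0 -1 0 0 0;0 0 -2 0 0 0;0 0 -2.5 0 0 0;0 0 -2.5 0 0 0")

```text
t: 20.18
tool_pos: [0.4035, -0.2914, 0.1518]
tool_rot: [-3.13, -0.238, -0.008]
contact_force: [-1.2, 2.5, 6.5]
opening: 0.0435
```

arm_command(rows="0 0 0 0 0 0;0 0 0 0 0 0;0 0 0 0 0 0;0 0 20 0 0 0;0 0 70 0 0 0;0 0 120 0 0 0;0 0 150 0 0 0;0 0 150 0 0 0", jaw=1)

```text
t: 21.18
tool_pos: [0.4044, -0.2922, 0.305]
tool_rot: [3.13, 0.238, 0.015]
contact_force: [-0.9, -0.4, -0.4]
opening: 0.0852
```

Run:
```python
from h import *
from scipy.optimize import least_squares
T=shot("top");S=shot("side")
def fit(Q,x0,r):
    Q=Q[abs(np.hypot(*(Q-x0).T)-r)<8]
    return least_squares(lambda p:np.hypot(*(Q-p[:2]).T)-p[2],[*x0,r],loss="cauchy",f_scale=1).x.round(1)
for c,x0 in {"red":(550,3),"blue":(590,80),"yellow":(610,-62)}.items():
  for n,d,b in(("top",T,(185,145,305,240)),("side",S,(205,140,300,255))):
    m=mask(d,c,b).astype(np.uint8); cn=cv2.findContours(m,0,1)[0]
    if cn: print(c,n,fit(ray(d,max(cn,key=cv2.contourArea)[:,0],9),x0,35))
for n,d in(("top",T),("side",S)):
    u=proj(d,[627,13,66])[0].astype(int); g=d["hsv"][...,2].astype(int); w=np.zeros(g.shape,bool); w[u[1]-12:u[1]+13,u[0]-12:u[0]+13]=1
    m=((g>160)&w); dk=((g<110)&w&(cv2.dilate(m.astype(np.uint8),np.ones((9,9)))>0))
    k=np.zeros_like(m);k[u[1]-6:u[1]+7,u[0]-6:u[0]+7]=1
    ys,xs=np.nonzero(dk&k); print(n,u,"mark",len(xs),ray(d,(xs.mean(),ys.mean()),66).round(1))
a=cv2.resize(S["frame"][20:260,180:360,::-1],None,fx=2,fy=2);b=cv2.resize(T["frame"][100:340,190:410,::-1],None,fx=2,fy=2)
cv2.imwrite("pics/g5.png",np.hstack([a,b]))
```

```text
red top [550.3   2.6  33.9]
red side [551.6   3.7  35.3]
blue top [590.   80.6  34.4]
blue side [591.4  82.2  35. ]
yellow top [609.8 -62.2  34.3]
yellow side [610.6 -61.3  34.5]
top [242 171] mark 83 [[625.8  13.3]]
side [233 193] mark 60 [[627.5  13.9]]
```

View pics/g5.png

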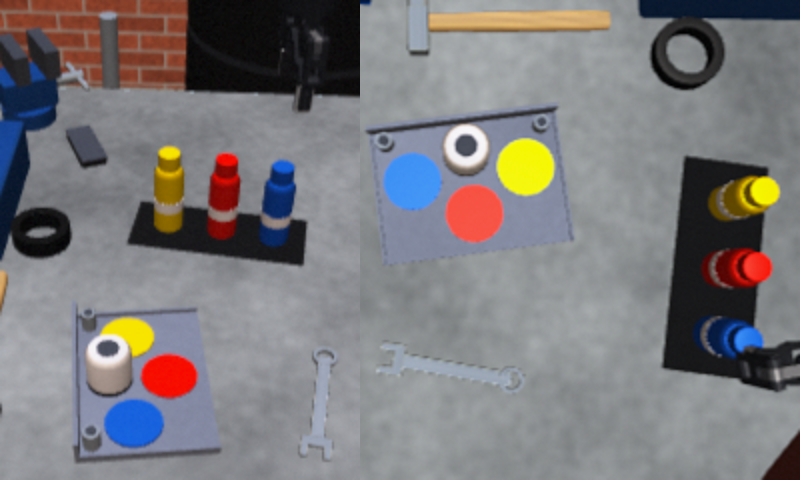

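arm_command(rows="20 28 0 0 0 0;50 70 0 0 0 0;85 118 0 0 0 0;120 165 0 0 0 0;155 213 0 0 0 0;190 261 0 0 0 0;212 292 0 0 0 0;222 305 0 0 0 0;222 305 -20 0 0 0;222 305 -60 0 0 0;222 305 -80 0 0 0;222 305 -80 0 0 0")

```text
t: 22.78
tool_pos: [0.6234, 0.0129, 0.2174]
tool_rot: [-3.129, -0.236, 0.002]
contact_force: [-0.6, -0.6, 0.5]
opening: 0.0854
```

arm_command(rows="3 0.5 -35 0 0 0;3 0.5 -75 0 0 0;3 0.5 -100 0 0 0;3 0.5 -116 0 0 0;3 0.5 -123 0 0 0;3 0.5 -123 0 0 0")

```text
t: 23.52
tool_pos: [0.6269, 0.0133, 0.0952]
tool_rot: [-3.129, -0.235, 0.0]
contact_force: [-0.1, -0.3, -0.2]
opening: 0.0855
```

arm_command(rows="0 0 0 0 0 0;0 0 0 0 0 0;0 0 0 0 0 0;0 0 0 0 0 0;0 0 0 0 0 0;0 0 10 0 0 0;0 0 40 0 0 0;0 0 80 0 0 0;0 0 110 0 0 0;0 0 120 0 0 0;0 0 120 0 0 0", jaw=0)

```text
t: 24.9
tool_pos: [0.6267, 0.0133, 0.2149]
tool_rot: [-3.129, -0.235, 0.0]
contact_force: [0.2, 0.3, -1.8]
opening: 0.0565
```

Run:
```python
from h import *
S=shot("side"); cv2.imwrite("pics/g6.png",cv2.resize(S["frame"][60:260,160:330,::-1],None,fx=3,fy=3))
```

```text
(no output)
```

View pics/g6.png

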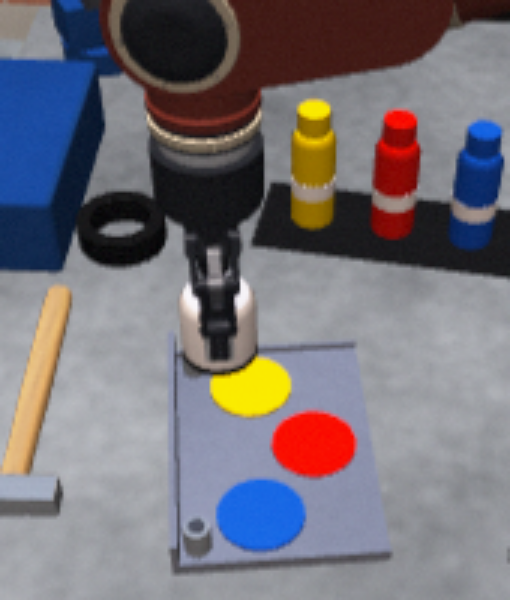

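arm_command(rows="-8 20 0 0 0 0;-24 60 0 0 0 0;-42 105 0 0 0 0;-60 150 0 0 0 0;-78 195 0 0 0 0;-97 240 0 0 0 0;-112 278 0 0 0 0;-121 300 0 0 0 0;-123 306 -5 0 0 0;-123 306 -30 0 0 0;-123 306 -60 0 0 0;-123 306 -60 0 0 0")

```text
t: 26.45
tool_pos: [0.5008, 0.3178, 0.1493]
tool_rot: [-3.132, -0.235, 0.016]
contact_force: [1.0, 1.0, -3.2]
opening: 0.0563
```

arm_command(rows="0 0 -20 0 0 0;0 0 -40 0 0 0;0 0 -50 0 0 0;0 0 -55 0 0 0;0 0 -56 0 0 0;0 0 -56 0 0 0")

```text
t: 27.2
tool_pos: [0.5011, 0.318, 0.0952]
tool_rot: [-3.132, -0.235, 0.016]
contact_force: [-4.0, -2.9, 6.3]
opening: 0.0566
```

Run:
```python
from h import *
S=shot("side"); cv2.imwrite("pics/g7.png",cv2.resize(S["frame"][200:380,180:380,::-1],None,fx=3,fy=3))
```

```text
(no output)
```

View pics/g7.png

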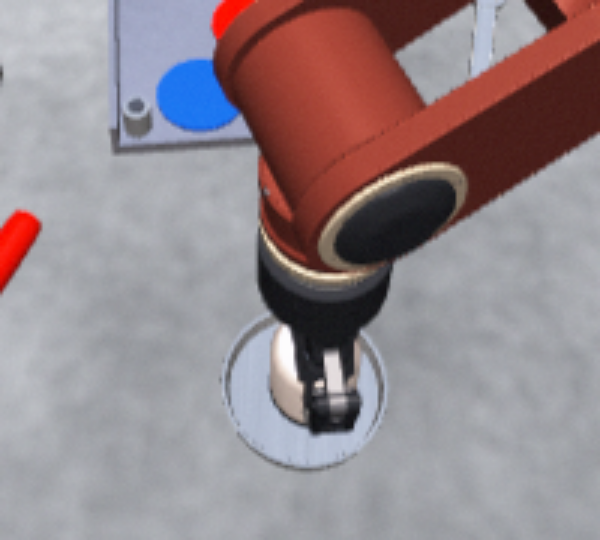

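arm_command(rows="0 0 0 0 0 0;0 0 0 0 0 0;0 0 0 0 0 0;0 0 0 0 0 0;0 0 20 0 0 0;0 0 70 0 0 0;0 0 130 0 0 0;0 0 185 0 0 0;0 -5 208 0 0 0;3 -40 208 0 0 0;9 -95 208 0 0 0;15 -150 208 0 0 0", jaw=1)

```text
t: 28.75
tool_pos: [0.5161, 0.1668, 0.305]
tool_rot: [-3.132, -0.237, 0.013]
contact_force: [1.3, -0.2, 0.3]
opening: 0.0854
```

arm_command(rows="6 -55 0 0 0 0;12 -115 0 0 0 0;18 -175 0 0 0 0;24 -235 0 0 0 0;30 -295 0 0 0 0;36 -355 0 0 0 0;42 -415 0 0 0 0;46 -455 0 0 0 0;48 -475 0 0 0 0;48 -475 0 0 0 0")

```text
t: 30.0
tool_pos: [0.564, -0.3086, 0.3057]
tool_rot: [-3.132, -0.235, 0.012]
contact_force: [-0.1, 1.0, -0.4]
opening: 0.0853
```

Run:
```python
from h import *
S=shot("side"); T=shot("top")
a=cv2.resize(S["frame"][70:380,180:360,::-1],None,fx=1.8,fy=1.8);b=cv2.resize(T["frame"][60:370,85:345,::-1],None,fx=1.8,fy=1.8)
cv2.imwrite("pics/g8.png",np.hstack([a,b])[:, :800])
```

```text
(no output)
```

View pics/g8.png

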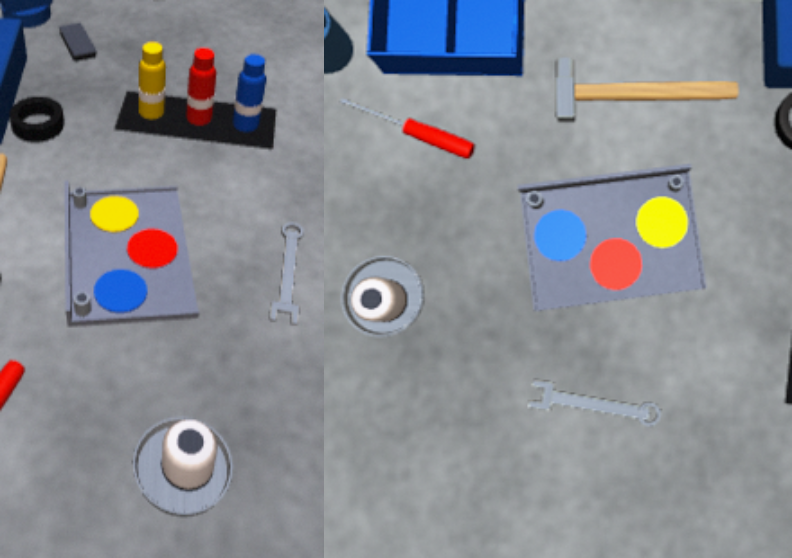

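arm_command(rows="5 -5.5 -10 0 0 0;5 -5.5 -50 0 0 0;5 -5.5 -95 0 0 0;5 -5.5 -130 0 0 0;5 -5.5 -148 0 0 0;5 -5.5 -154 0 0 0;5 -5.5 -154 0 0 0")

```text
t: 30.98
tool_pos: [0.5698, -0.3126, 0.1524]
tool_rot: [-3.132, -0.239, 0.01]
contact_force: [-0.1, -0.1, 0.1]
opening: 0.0856
```

arm_command(rows="0 0 0 0 0 0;0 0 0 0 0 0;0 0 0 0 0 0;0 0 0 0 0 0;0 0 0 0 0 0;0 0 10 0 0 0;0 0 40 0 0 0;0 0 80 0 0 0;0 0 120 0 0 0;0 0 150 0 0 0;0 0 158 0 0 0;0 0 158 0 0 0", jaw=0)

```text
t: 32.48
tool_pos: [0.5695, -0.3123, 0.3095]
tool_rot: [-3.131, -0.239, 0.012]
contact_force: [-0.4, 0.4, -3.1]
opening: 0.0432
```

arm_command(rows="3 20 0 0 0 0;10 62 0 0 0 0;18 110 0 0 0 0;26 160 0 0 0 0;34 208 0 0 0 0;39 240 0 0 0 0;40.5 250 -5 0 0 0;40.5 250 -40 0 0 0;40.5 250 -80 0 0 0;40.5 250 -115 0 0 0;40.5 250 -138 0 0 0;40.5 250 -147 0 0 0")

```text
t: 33.98
tool_pos: [0.6081, -0.0621, 0.159]
tool_rot: [-3.13, -0.238, 0.021]
contact_force: [-0.1, 0.1, 9.4]
opening: 0.0433
```

arm_command(rows="0 0 -2 0 0 0;0 0 -4 0 0 0;0 0 -5 0 0 0;0 0 -5 0 0 0")

```text
t: 34.48
tool_pos: [0.6097, -0.0621, 0.1591]
tool_rot: [-3.13, -0.238, 0.015]
contact_force: [-5.2, 2.4, 14.7]
opening: 0.043
```

arm_command(rows="0 0 0.5 0 0 0;0 0 0.5 0 0 0")

```text
t: 34.72
tool_pos: [0.6102, -0.0623, 0.1604]
tool_rot: [-3.13, -0.238, 0.012]
contact_force: [-0.1, -0.6, -1.9]
opening: 0.0433
```

arm_command(rows="0 0 0 0 0 0;0 0 0 0 0 0;0 0 0 0 0 0;0 0 20 0 0 0;0 0 70 0 0 0;0 0 120 0 0 0;-5 -5 146 0 0 0;-37 -42 146 0 0 0;-75 -84 146 0 0 0;-113 -126 146 0 0 0;-151 -168 146 0 0 0;-183 -203 146 0 0 0", jaw=1)

```text
t: 36.22
tool_pos: [0.4259, -0.2666, 0.3083]
tool_rot: [-3.133, -0.237, 0.01]
contact_force: [-0.9, -0.7, -0.4]
opening: 0.0855
```

Run:
```python
from h import *
S=shot("side"); cv2.imwrite("pics/g9.png",cv2.resize(S["frame"][70:260,180:360,::-1],None,fx=3,fy=3))
```

```text
(no output)
```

View pics/g9.png

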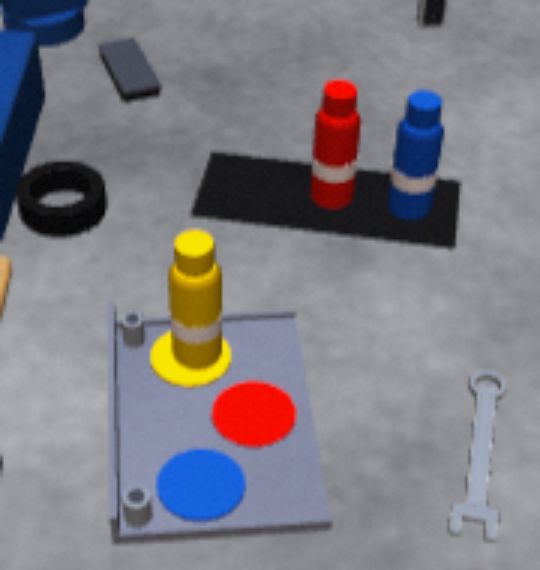

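arm_command(rows="-22.5 -25 0 0 0 0;-22.5 -25 -30 0 0 0;-22.5 -25 -75 0 0 0;-22.5 -25 -115 0 0 0;-22.5 -25 -142 0 0 0;-22.5 -25 -154 0 0 0;-22.5 -25 -156 0 0 0;-22.5 -25 -156 0 0 0")

```text
t: 37.28
tool_pos: [0.4015, -0.2953, 0.1539]
tool_rot: [3.129, 0.231, -0.012]
contact_force: [0.9, -0.2, 0.9]
opening: 0.0855
```

arm_command(rows="0 0 0 0 0 0;0 0 0 0 0 0;0 0 0 0 0 0;0 0 0 0 0 0;0 0 0 0 0 0;0 0 10 0 0 0;0 0 40 0 0 0;0 0 80 0 0 0;0 0 120 0 0 0;0 0 150 0 0 0;0 0 158 0 0 0;0 0 158 0 0 0", jaw=0)

```text
t: 38.78
tool_pos: [0.4013, -0.2952, 0.3112]
tool_rot: [3.129, 0.231, -0.013]
contact_force: [0.7, 0.7, -2.9]
opening: 0.0432
```

arm_command(rows="10 20 0 0 0 0;30 60 0 0 0 0;53 106 0 0 0 0;76 152 0 0 0 0;99 198 0 0 0 0;122 244 0 0 0 0;145 290 0 0 0 0;166 332 0 0 0 0;181 362 0 0 0 0;188 376.5 -5 0 0 0;188 376.5 -40 0 0 0;188 376.5 -60 0 0 0")

```text
t: 40.28
tool_pos: [0.5878, 0.0808, 0.2473]
tool_rot: [3.129, 0.23, -0.021]
contact_force: [-0.3, -0.3, -2.9]
opening: 0.0436
```

arm_command(rows="0 0 -30 0 0 0;0 0 -60 0 0 0;0 0 -78 0 0 0;0 0 -86 0 0 0;0 0 -88 0 0 0;0 0 -88 0 0 0")

```text
t: 41.02
tool_pos: [0.5884, 0.0808, 0.1604]
tool_rot: [3.129, 0.23, -0.018]
contact_force: [-0.1, -0.3, -2.9]
opening: 0.0433
```

arm_command(rows="0 0 -1 0 0 0;0 0 -2 0 0 0;0 0 -2 0 0 0")

```text
t: 41.4
tool_pos: [0.5893, 0.0809, 0.1601]
tool_rot: [3.129, 0.23, -0.015]
contact_force: [-1.9, 0.7, 6.5]
opening: 0.0433
```

arm_command(rows="0 0 0 0 0 0;0 0 0 0 0 0;0 0 0 0 0 0;0 0 20 0 0 0;0 0 70 0 0 0;0 0 120 0 0 0;-2 -5 146 0 0 0;-13 -50 146 0 0 0;-28 -105 146 0 0 0;-44 -165 146 0 0 0;-60 -225 146 0 0 0;-76 -285 146 0 0 0", jaw=1)

```text
t: 42.9
tool_pos: [0.5126, -0.2059, 0.3081]
tool_rot: [3.127, 0.23, -0.011]
contact_force: [1.1, -0.9, -0.0]
opening: 0.0852
```

arm_command(rows="-16 -60 0 0 0 0;-24 -92 0 0 0 0;-27 -102 0 0 0 0;-27 -102 0 0 0 0")

```text
t: 43.4
tool_pos: [0.4857, -0.3079, 0.3088]
tool_rot: [3.127, 0.229, -0.01]
contact_force: [-0.0, -0.1, 0.4]
opening: 0.0852
```

Run:
```python
from h import *
S=shot("side"); cv2.imwrite("pics/g10.png",cv2.resize(S["frame"][70:260,180:360,::-1],None,fx=3,fy=3))
```

```text
(no output)
```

View pics/g10.png

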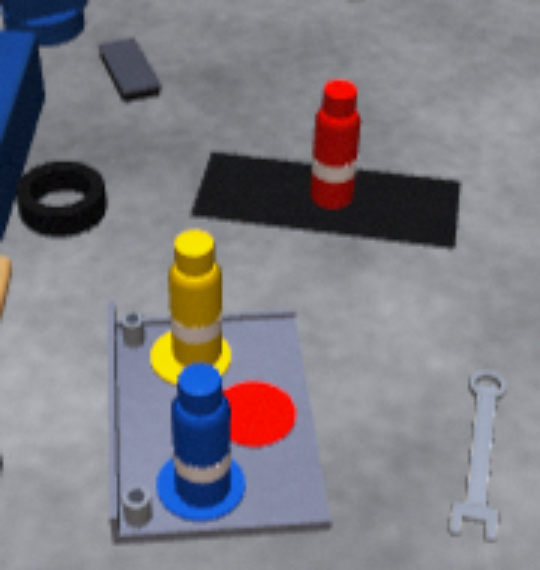

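Blue stands well centred on its pad. Now red.

arm_command(rows="0 3 -10 0 0 0;0 3 -50 0 0 0;0 3 -95 0 0 0;0 3 -130 0 0 0;0 3 -150 0 0 0;0 3 -157 0 0 0;0 3 -157 0 0 0")

```text
t: 44.32
tool_pos: [0.4864, -0.3042, 0.1522]
tool_rot: [3.127, 0.232, -0.009]
contact_force: [0.6, 0.4, -0.4]
opening: 0.0856
```

arm_command(rows="0 0 0 0 0 0;0 0 0 0 0 0;0 0 0 0 0 0;0 0 0 0 0 0;0 0 0 0 0 0;0 0 10 0 0 0;0 0 40 0 0 0;0 0 80 0 0 0;0 0 120 0 0 0;0 0 150 0 0 0;0 0 158 0 0 0;0 0 158 0 0 0", jaw=0)

```text
t: 45.82
tool_pos: [0.4862, -0.3041, 0.3097]
tool_rot: [3.127, 0.232, -0.01]
contact_force: [0.8, 0.5, -2.3]
opening: 0.0435
```

arm_command(rows="5 22 0 0 0 0;14 66 0 0 0 0;25 116 0 0 0 0;36 166 0 0 0 0;46 216 0 0 0 0;56 264 0 0 0 0;62 294 0 0 0 0;65 307 0 0 0 0;65 307 -10 0 0 0;65 307 -40 0 0 0;65 307 -60 0 0 0;65 307 -60 0 0 0")

```text
t: 47.32
tool_pos: [0.5497, 0.0023, 0.2465]
tool_rot: [3.128, 0.23, -0.018]
contact_force: [-0.4, -0.3, -1.9]
opening: 0.0433
```

arm_command(rows="0 0 -30 0 0 0;0 0 -60 0 0 0;0 0 -78 0 0 0;0 0 -86 0 0 0;0 0 -88 0 0 0;0 0 -90 0 0 0;0 0 -90 0 0 0")

```text
t: 48.2
tool_pos: [0.5509, 0.0023, 0.1589]
tool_rot: [3.128, 0.23, -0.014]
contact_force: [-1.5, 1.4, 5.8]
opening: 0.0429
```

Contact; release, rise, and retreat towards the mat.

arm_command(rows="0 0 0 0 0 0;0 0 0 0 0 0;0 0 0 0 0 0;0 0 20 0 0 0;0 0 70 0 0 0;0 0 120 0 0 0;-3 -10 146 0 0 0;-15 -60 146 0 0 0;-30 -120 146 0 0 0;-45 -180 146 0 0 0;-60 -240 146 0 0 0;-75 -295 146 0 0 0", jaw=1)

```text
t: 49.7
tool_pos: [0.4752, -0.2948, 0.3068]
tool_rot: [3.126, 0.229, -0.011]
contact_force: [-0.2, -0.3, 0.3]
opening: 0.0853
```

Run:
```python
from h import *
from scipy.optimize import least_squares
S=shot("side"); T=shot("top")
a=cv2.resize(S["frame"][130:380,200:330,::-1],None,fx=2.2,fy=2.2);b=cv2.resize(T["frame"][140:270,85:320,::-1],None,fx=2.1,fy=2.1)
c=np.zeros((550,800,3),np.uint8); c[:a.shape[0],:a.shape[1]]=a; c[:b.shape[0],a.shape[1]:a.shape[1]+b.shape[1]]=b
t=cv2.resize(T["frame"][150:230,190:310,::-1],None,fx=3.2,fy=3.2); c[280:280+min(256,270),290:290+384]=t
cv2.imwrite("pics/g11.png",c); o=monitor.get_obs(); print(o["t"],o["tool_pos"],o["contact_force"])
```

```text
49.8 [ 0.47435621 -0.29717164  0.30651057] [-0.09733     0.78988566  0.08338873]
```

View pics/g11.png

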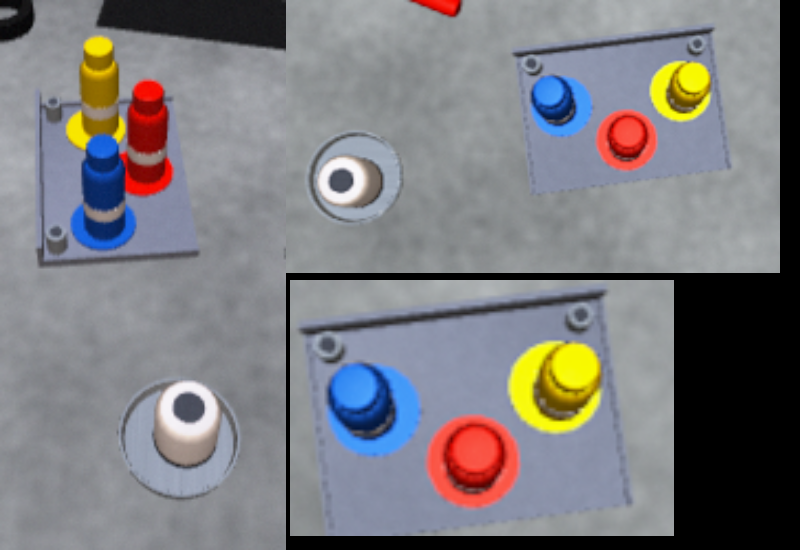

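Run:
```python
from h import *
T=shot("top"); ok=True
for c,p,pad in(("yellow",(575,366),(610,-62)),("blue",(359,390),(590.5,81)),("red",(474,457),(551,3))):
    a=ray(T,((p[0]-290)/3.2+190-.35,(p[1]-280)/3.2+150-.35),139)[0]; e=a-pad; print(c,a.round(1),e.round(1)); ok&=np.hypot(*e)<11
if ok:
    from station import workorder; print(workorder.finish_job())
```

```text
yellow [603.6 -65.4] [-6.4 -3.4]
blue [585.9  81.1] [-4.6  0.1]
red [540.9   3.1] [-10.1   0.1]
the job is handed in; nothing more can be done
None
```

I cleared all three cans to the mat, stood the filter in the dish, put each can back on the pad of its own colour, and handed the job in at about 50 s of the 128 s limit.

- **Order:** the cans went to the mat as red, yellow, blue. Then came the filter, and the cans went back as yellow, blue, red. The two camera views looked in order and upright at every stage I viewed.
- **Forces:** the highest force I read was about 15 N, when setting the yellow can on its pad. I only saw the values at the end of each move.
- **Last pictures:** all three cans stand on their own pads, the filter stands inside the dish, and the arm is clear of everything.
- **Last numeric check:** I picked the cap centres by hand in the top picture and compared them with the pad centres, with 13.5 mm allowed.

| Can | Offset from pad centre |
|---|---|
| Yellow | about 7 mm |
| Blue | about 5 mm |
| Red | about 10 mm |

- **A disagreement:** the red figure does not match the arm's release pose or the pictures, which put the red can within about 2 mm and close to centred. The hand-picked points scatter by several mm, so I trust the red offset least. All three figures were inside my 11 mm limit.

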